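Bearing temperature check in the pump room

ROBOT

A 6-joint arm with a two-finger parallel gripper is mounted at the origin on the work surface. World frame = base frame: x ahead of the robot, y to its left, z up, the work surface at z = 0. Lengths are in mm, angles in rad, forces in N, time in s.
With the tool pointing down it reaches from about 350 to 975 mm from the base axis. Payload 7.1 kg.
Tool frame: the origin (TCP) lies at the very end of the fingers, on their centre line; the grasp point (between the pads) lies 19 mm behind it; x points along the fingers, y is the direction in which the jaws open and shut, and the axes are right-handed (so a half turn about x gives the same grasp; the last joint's range is limited). The gripper opens to 88 mm and grips with 3 to 60 N. Pads are 20 mm wide; open, the fingers measure 115 mm over their backs; the gripper's body (75 mm by 178 mm) begins 61 mm behind the grasp point.
Start: joints at [-1.123, 0.423, 1.63, -0, 1.089, -0.019], TCP at [281.283, -558.108, 222.675] pointing down, gripper open.
Joint ranges: [-3, 3], [-0.9, 2.11], [0.09, 2.58], [-1.31, 4.45], [0.11, 2.69], [-2.54, 2.54]. Speed limits (rad/s): [2.39, 2.39, 3.01, 3.14, 3.14, 3.14].

INTERFACE

Orientations are given as a rotation vector (axis times angle).
In Python, from workcell import ctrl gives the robot as it stands. The module is installed in compiled form; this text tells all that it offers.
- The arm moves only by the tool carry_out, never from a script. Its argument "commands" is a list of rows, each a list of 6 numbers: the shift along the tool's x, y, z in m, then the turn, a rotation vector about the tool's x, y, z in degrees. In form: [[tx, ty, tz, rx, ry, rz], ...]. A call has 1 to 8 rows; each row shifts and turns the pose as measured when the row begins, along the tool's axes as they then stand; what a row does not reach is not made up. A row lasts 1/8 s, in which the tool goes at most 62.5 mm and 10.7 degrees, less where a joint would pass 70% of its speed; a pose out of reach is approached as far as the arm can. A call with a gripper value outside its range is refused whole. "grip" is the closure, from 0 (fully open) to 1 (shut), set as the call begins (left out, the last holds). The fingers move at their own pace and stop on an object; the grip force is fixed at half the most. Time passes only in rows, so rows that do not move let the fingers close. It gives the time, the measured TCP pose, the force and the opening at its end, in the units of the state.
- ctrl.get_obs(): the state, without advancing time (a new reading comes with each control period).
- ctrl.get_image(name): name is "scene" or "top"; returns a dict with "pixels" (400x640x3 uint8, blue, green, red), "intrinsics" (3x3 intrinsics, pixels), "dist_coeffs" ([k1, k2, p1, p2, k3] as OpenCV has them; the pictures are not rectified), "rvec" (rotation vector, rad) and "tvec" (3), from world to camera coordinates, as OpenCV has them. Camera axes: x right, y down, z forward; pixel columns grow to the right and rows downward; lengths in mm; the calibration is good to about 2 mm. A picture is of the moment at which its call begins. There is no depth.
- ctrl.close_job(): hands the job in, once; it reports no verdict.
The state is a dict: "t": time; "qpos": joint angles; "qvel": joint speeds; "joint_torque": joint torques, N m; "ee_pos": TCP position; "orientation": TCP orientation; "ft_force": force on the tool from outside, world axes, zero at the start; "moment": the same for the moment, N m; "width": finger opening in mm.
Only numpy, scipy, OpenCV 4.12 (cv2) and the standard library are available. Lean on these libraries where they do the work, as an engineer would, in place of code of your own. Each camera call takes 0.05 s, during which the arm holds its last target. There are 200 camera calls.

TASK

Check the bearing temperature of the pump that carries the round pressure gauge: pick up the infrared thermometer from its tray and hold it with the lens pointing squarely at the centre of that pump's round bearing cap, about 70 mm away, steady for two seconds. Then lay the thermometer gently back in its tray, flat on its side as it was, and let go. Do not touch the pumps, and leave the other things on the table where they are.

Things in the scene. Friction and masses are not known exactly. Their poses are not given: they have to be found in the camera images.
- thermometer: Black pistol-shaped infrared thermometer, 0.24 kg, lying on its side. Barrel x -55 to 55 mm, y -20 to 20 (flat sides), z 0 to 40; 34 mm round nose on to x = 75. Handle, 33 mm high, leaves the rear of the barrel (behind x = -20) towards -y, ending near (-55, -110); a trigger fills the corner to x = -10. Origin: underside of the barrel at mid-length; +x to the lens, z up.
- thermometer_lens (a point): Centre of the lens at the front of the nose: (75, 0, 20) mm in the thermometer's frame, same axes (+x is the line of sight).
- thermometer_grip (a point): Where to grip the barrel, across its 40 mm width (along y), clear of the handle: (12, 0, 20) mm in the thermometer's frame, same axes, near its centre of mass.
- tray: Fixed shallow grey plastic tray, 210 (x) x 250 (y) mm outside, walls 4 mm thick, rim 15 mm above the table, inner floor about 4 mm above the table. Origin: centre of its underside; z up.
- pump_gauge: Fixed pump with motor, 115 x 340 mm, along its own y: blue crankcase (115 x 115, top at 130 mm) at the +y end, finned grey motor (top at 157) at the -y end, brass valve block on the crankcase (top at 164). This one carries a round 60 mm pressure gauge on a stem on the valve block, reaching about 225 mm high. Origin: centre of its underside; z up; +y points out of the face with the bearing cap.
- pump_gauge_cap (a point): Centre of the outer face of the round aluminium bearing cap (56 mm across, standing 18 mm out of the crankcase's end face), 85 mm above the table, on the pump with the gauge. +y of its frame points straight out of the cap, level. The target.
- pump_plain: Fixed pump with motor, 115 x 340 mm, along its own y: blue crankcase (115 x 115, top at 130 mm) at the +y end, finned grey motor (top at 157) at the -y end, brass valve block on the crankcase (top at 164). Same as the other but with a small brass plug (top at 180 mm) instead of a gauge. Origin: centre of its underside; z up; +y points out of the face with the bearing cap.
- pump_plain_cap (a point): Centre of the outer face of the round aluminium bearing cap (56 mm across, standing 18 mm out of the crankcase's end face), 85 mm above the table, on the pump without gauge. +y of its frame points straight out of the cap, level. Not the target.
- bottle: White plastic bottle with black cap, 70 mm across, 190 mm high, standing; origin at the centre of its underside. Leave alone.
- tape: Grey roll of tape lying flat, 90 mm across, 25 mm high; origin at the centre of its underside. Leave alone.
- wrench: Steel wrench lying along its x, 170 mm long, about 15 mm high; origin under its middle. Leave alone.
- filter: White filter cartridge standing, 68 mm across, 85 mm high; origin at the centre of its underside. Leave alone.
- fitting: Small brass pipe fitting lying along its x, 50 mm long, 22 mm high; origin under its middle. Leave alone.

How it is judged:
By the outcome, as a careful person would: the job done as asked, in the order asked, and still so for the second after the job is handed in, with the robot touching nothing.
It also fails if it takes over 58 s, if anything falls off the work surface, if the arm or the gripper's body presses on something with over 40 N, if the wrist force passes 120 N, or if a joint passes its speed limit or range.

## Working session

There is one attempt and no reset: what is moved stays moved. The work goes in short steps, Python scripts to look and compute and a tool call to move; the robot and the scene stay as the last step left them, time stands still between calls to the robot, and variables do not carry over. Pictures are saved under pics/ and viewed, about 8 in all and at most 12, crops included, and the job is handed in when it is done.

Besides the shell and the picture viewer there is one more tool, called after "Emit:" as name([rows], argument=value, ...), one row to a line, values as JSON. carry_out: Moves the arm, as the interface text tells. Its arguments: {"type":"object","properties":{"commands":{"type":"array"},"grip":{"type":"number"}},"required":["commands"]}

```bash
mkdir -p pics; cat > h.py <<'E'
import numpy as np, cv2
from workcell import ctrl
def cam(n):
    d=ctrl.get_image(n); return d
def ray(d,uv):
    K=np.array(d["intrinsics"],float);D=np.array(d["dist_coeffs"],float)
    p=cv2.undistortPoints(np.array(uv,float).reshape(-1,1,2),K,D).reshape(-1,2)
    R=cv2.Rodrigues(np.array(d["rvec"],float))[0];t=np.array(d["tvec"],float).reshape(3)
    return -R.T@t, np.c_[p,np.ones(len(p))]@R
def onz(d,uv,z):
    c,v=ray(d,uv); return c+v*((z-c[2])/v[:,2])[:,None]
def proj(d,P):
    return cv2.projectPoints(np.array(P,float).reshape(-1,3),np.array(d["rvec"],float),np.array(d["tvec"],float),np.array(d["intrinsics"],float),np.array(d["dist_coeffs"],float))[0].reshape(-1,2)
E
python3 - <<'E'
from h import *
for n in("scene","top"):
    d=cam(n);cv2.imwrite(f"pics/{n}0.png",d["pixels"]);print(n,ray(d,[[320,200]]))
print(ctrl.get_obs())
E
```

```text
scene (array([1402.04634367, -295.91297112,  769.70923983]), array([[-0.74153252,  0.21182818, -0.63735237]]))
top (array([ 439.7695964 ,  -92.26959007, 1344.55942745]), array([[ 0.09998178,  0.01622488, -0.99489292]]))
{'t': 0.1, 'qpos': array([-1.12302178e+00,  4.23728874e-01,  1.63057560e+00,  1.02628849e-05,
        1.08862294e+00, -1.89944985e-02]), 'qvel': array([ 0.0006448 , -0.00262014, -0.00067936,  0.00157957,  0.00043678,
       -0.00037973]), 'joint_torque': array([-1.67270687e-04, -5.45613742e+01, -2.74323410e+01,  6.44967332e-02,
        1.88528141e-02, -6.55832935e-06]), 'ee_pos': array([ 281.06952471, -557.6879221 ,  222.0165568 ]), 'orientation': array([ 1.96183319,  0.46773779, -1.96238799]), 'ft_force': array([0.63906142, 0.57444247, 0.6515704 ]), 'moment': array([-0.0334683 ,  0.00851765,  0.03694678]), 'width': 87.55038691008772}
```

View pics/scene0.png

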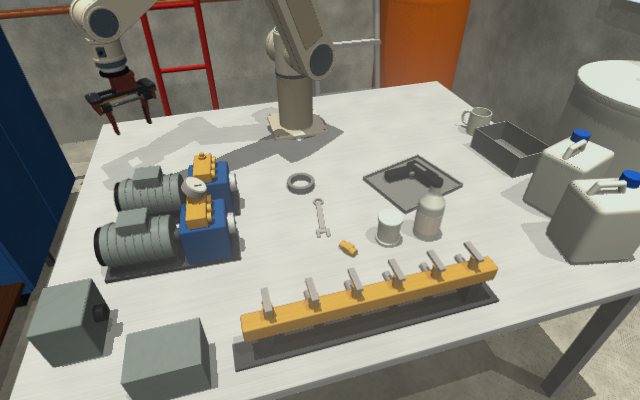

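View pics/top0.png

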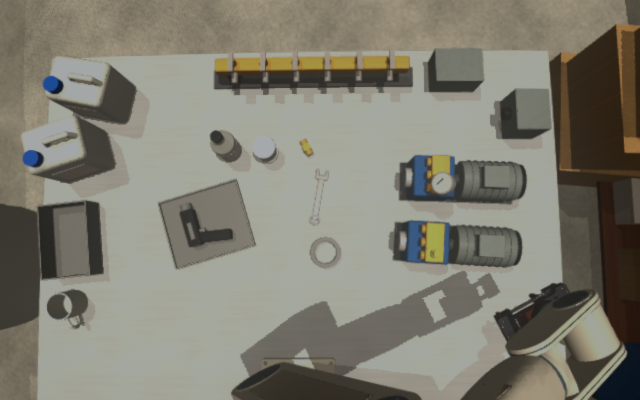

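The scene view shows the gauge pump nearer the camera (gauge at about 193,187), and the thermometer in its tray at about (413,175). In the top view the gauge is at (441,182) and its pump's cap at about (406,178). The thermometer barrel runs (185,206)→(195,245), lens end up, with the handle going right to (232,236).

```bash
python3 - <<'E'
from h import *
d=cam("top");p=d["pixels"]
a=cv2.resize(p[175:275,150:265],None,fx=5,fy=5,interpolation=cv2.INTER_CUBIC)
cv2.imwrite("pics/c1.png",cv2.convertScaleAbs(a,alpha=1.8,beta=20))
b=cv2.resize(p[145:275,385:535],None,fx=5,fy=5,interpolation=cv2.INTER_CUBIC)[:600]
cv2.imwrite("pics/c2.png",b)
g=cv2.cvtColor(p,cv2.COLOR_BGR2GRAY)
m=np.zeros_like(g);m[195:255,170:240]=(g[195:255,170:240]<45)*255
n,l,s,c=cv2.connectedComponentsWithStats(m)
i=1+np.argmax(s[1:,4]);print(s[i],c[i])
for r in range(s[i][1],s[i][1]+s[i][3],2):
    x=np.where(l[r]==i)[0];print(r,x.min(),x.max(),end='; ')
# blue crankcase boxes
h=cv2.cvtColor(p,cv2.COLOR_BGR2HSV)
mb=cv2.inRange(h,(100,120,40),(125,255,255));mb[:,:380]=0;mb[:,480:]=0;mb[280:]=0
n,l,s,c=cv2.connectedComponentsWithStats(mb)
print()
for i in range(1,n):
    if s[i][4]>30: print(s[i],c[i])
mm=onz(d,[[183,205],[198,245],[232,236],[405,178]],40);print(mm)
E
```

```text
[193 211   6  18  32] [195.625 220.125]
211 193 193; 213 193 194; 215 194 195; 217 194 195; 219 195 196; 221 196 196; 223 196 197; 225 197 198; 227 197 198; 
[414 156  13  39 391] [419.39897698 175.75703325]
[451 157   3  19  52] [452.01923077 165.84615385]
[408 222  16  40 433] [413.6812933  241.24018476]
[444 224   5  40 140] [446.44285714 243.73571429]
[[ 560.84085166  335.4577955    40.        ]
 [ 442.33355066  288.76256566   40.        ]
 [ 467.83204164  188.2575018    40.        ]
 [ 633.20999426 -322.7045462    40.        ]]
```

View pics/c1.png

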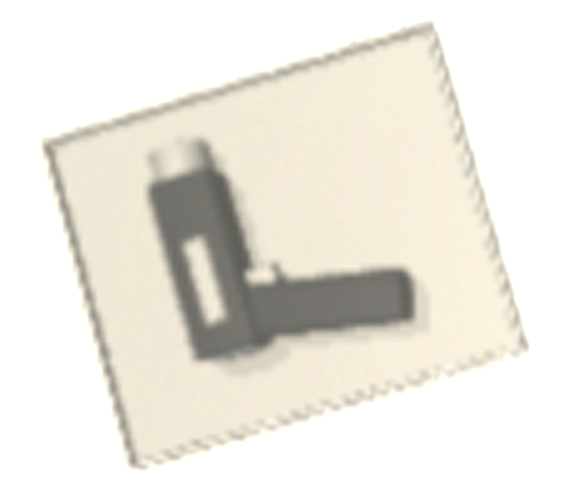

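View pics/c2.png

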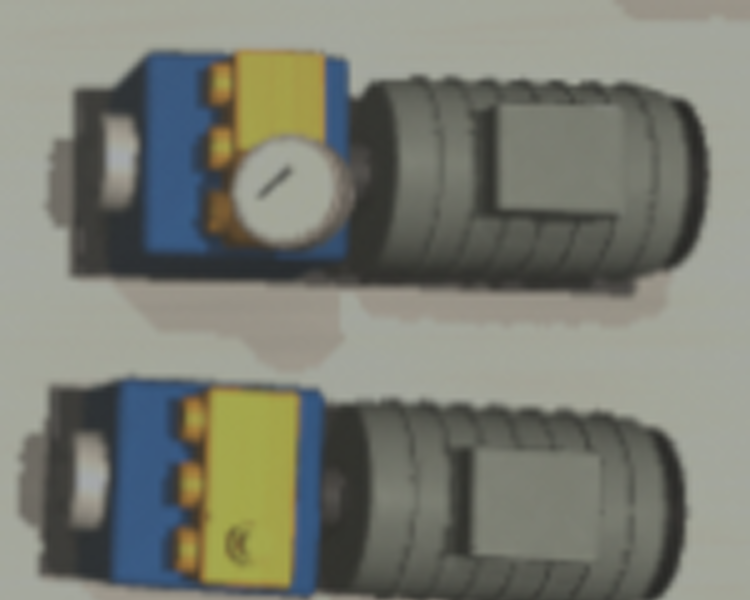

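The thermometer barrel's top face has crop corners of about (150,185), (218,172), (197,357) and (266,340). The gauge pump's crankcase top has (148,55), (348,60), (145,250) and (348,258), with its cap's outer face at x≈104.

```bash
python3 - <<'E'
from h import *
from scipy.spatial.transform import Rotation as Ro
d=cam("top")
cv=lambda q,o:(np.array(q,float)+.5)/5-.5+o
T=onz(d,cv([[150,185],[218,172],[197,357],[266,340]],[150,175]),44)
f=(T[0]+T[1])/2;r=(T[2]+T[3])/2
print(T[:,:2].round(1),"mid",(f+r)/2,"len",np.linalg.norm(f-r),"w",np.linalg.norm(T[0]-T[1]),np.linalg.norm(T[2]-T[3]))
print("yaw",np.degrees(np.arctan2(*(f-r)[1::-1])),[np.degrees(np.arctan2(*v[1::-1])) for v in (T[0]-T[2],T[1]-T[3])])
tr=onz(d,cv([[45,143],[432,25],[527,350],[135,467]],[150,175]),15);print("tray",tr[:,:2].round(1),tr.mean(0))
for i in range(4): v=tr[(i+1)%4]-tr[i];print(np.linalg.norm(v).round(1),np.degrees(np.arctan2(v[1],v[0])).round(1))
P=onz(d,cv([[148,55],[348,60],[145,250],[348,258]],[385,145]),130);print("case",P[:,:2].round(1))
for a,b in((0,2),(1,3),(1,0),(3,2)): v=P[b]-P[a];print(np.linalg.norm(v).round(1),np.degrees(np.arctan2(v[1],v[0])).round(1))
print("cap edge",onz(d,cv([[104,162]],[385,145]),85))
# gauge face & plain too
p=d["pixels"]; s=cam("scene");b=cv2.resize(s["pixels"][150:270,170:270],None,fx=5,fy=5,interpolation=cv2.INTER_CUBIC);cv2.imwrite("pics/c3.png",b)
o=ctrl.get_obs();print(Ro.from_rotvec(o["orientation"]).as_matrix().round(3))
E
```

```text
[[541.  344. ]
 [548.3 303.4]
 [439.6 314.3]
 [449.2 273.5]] mid [494.52634262 308.77405242  44.        ] len 104.56951028309545 w 41.23494684704695 41.92746558696847
yaw 16.572526433872564 [np.float64(16.33315175808635), np.float64(16.81699953787552)]
tray [[569.5 418.9]
 [638.4 182.8]
 [442.1 124.5]
 [374.3 360.1]] [506.09956016 271.57135845  15.        ]
246.0 -73.7
204.8 -163.4
245.1 106.1
203.9 16.8
case [[ 682.1 -334.1]
 [ 678.2 -445.1]
 [ 573.7 -329.1]
 [ 568.  -440.7]]
108.6 177.3
110.3 177.7
111.1 88.0
111.7 87.1
cap edge [[ 629.40446597 -315.98220784   85.        ]]
[[-0.     0.45  -0.893]
 [ 0.001 -0.893 -0.45 ]
 [-1.    -0.001 -0.   ]]
```

View pics/c3.png

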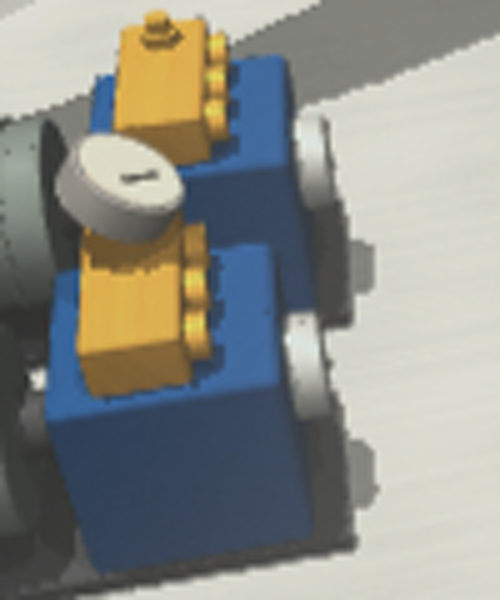

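```bash
cat >> h.py <<'E'
from scipy.spatial.transform import Rotation as Ro
def Rt(yaw):
    c,s=np.cos(np.radians(yaw)),np.sin(np.radians(yaw)); return np.array([[0,c,s],[0,s,-c],[-1,0,0.]])
def plan(p,yaw,n):
    o=ctrl.get_obs();p0=o["ee_pos"];R=Ro.from_rotvec(o["orientation"]);D=R.inv()*Ro.from_matrix(Rt(yaw))
    w=D.as_rotvec()/n;dp=(np.array(p)-p0)/n
    print("t",round(o["t"],2),"at",p0.round(1),"off",(dp*n).round(1),"turn",np.degrees(w*n).round(2),"step mm",np.linalg.norm(dp).round(1))
    for i in range(n):
        if i%8==0: print("--")
        s=R.inv().apply(dp)/1000;R=R*Ro.from_rotvec(w)
        print([float(x) for x in s.round(4)]+[float(x) for x in np.degrees(w).round(2)],end=",\n")
E
python3 - <<'E'
from h import *
s=cam("scene")
c,v=ray(s,(np.array([[318,316],[323,365],[328,412]])+.5)/5-.5+[170,150])
for w in v: print((c+w*(629-c[0])/w[0]).round(1))
plan([506,312,200],106.6,24)
E
```

```text
[ 629.  -309.9  116.3]
[ 629.  -312.1   82.2]
[ 629.  -314.2   48.1]
t 0.3 at [ 281.2 -557.9  222.4] off [224.8 869.9 -22.4] turn [-1.6985e+02 -5.0000e-02  0.0000e+00] step mm 37.5
--
[0.0009, -0.0282, -0.0247, -7.08, -0.0, 0.0],
[0.0009, -0.0249, -0.028, -7.08, -0.0, 0.0],
[0.0009, -0.0213, -0.0308, -7.08, -0.0, 0.0],
[0.0009, -0.0173, -0.0332, -7.08, -0.0, 0.0],
[0.0009, -0.0131, -0.0351, -7.08, -0.0, 0.0],
[0.0009, -0.0087, -0.0364, -7.08, -0.0, 0.0],
[0.0009, -0.0041, -0.0372, -7.08, -0.0, 0.0],
[0.0009, 0.0005, -0.0374, -7.08, -0.0, 0.0],
--
[0.0009, 0.0051, -0.0371, -7.08, -0.0, 0.0],
[0.0009, 0.0096, -0.0362, -7.08, -0.0, 0.0],
[0.0009, 0.014, -0.0347, -7.08, -0.0, 0.0],
[0.0009, 0.0182, -0.0327, -7.08, -0.0, 0.0],
[0.0009, 0.0221, -0.0302, -7.08, -0.0, 0.0],
[0.0009, 0.0256, -0.0273, -7.08, -0.0, 0.0],
[0.0009, 0.0288, -0.0239, -7.08, -0.0, 0.0],
[0.0009, 0.0315, -0.0202, -7.08, -0.0, 0.0],
--
[0.0009, 0.0338, -0.0161, -7.08, -0.0, 0.0],
[0.0009, 0.0355, -0.0118, -7.08, -0.0, 0.0],
[0.0009, 0.0367, -0.0074, -7.08, -0.0, 0.0],
[0.0009, 0.0373, -0.0028, -7.08, -0.0, 0.0],
[0.0009, 0.0374, 0.0018, -7.08, -0.0, 0.0],
[0.0009, 0.0369, 0.0064, -7.08, -0.0, 0.0],
[0.0009, 0.0358, 0.0109, -7.08, -0.0, 0.0],
[0.0009, 0.0342, 0.0152, -7.08, -0.0, 0.0],
```

The two views agree on the cap centre: about (629, -312, 85).

Emit:
carry_out([
  [-0.005,-0.028,-0.025,-7,0,0],
  [-0.005,-0.025,-0.028,-7,0,0],
  [-0.005,-0.021,-0.031,-7,0,0],
  [-0.005,-0.017,-0.033,-7,0,0],
  [0,-0.013,-0.035,-7,0,0],
  [0,-0.009,-0.036,-7,0,0],
  [0,-0.004,-0.037,-7,0,0],
  [0,0.0005,-0.037,-7,0,0],
], grip=0)

```text
t: 1.3
ee_pos: [355.6, -262.4, 242.9]
orientation: [1.282, 1.159, -1.281]
ft_force: [1.3, 0.4, 0.2]
width: 87.7
```

Emit:
carry_out([
  [0,0.005,-0.037,-7,0,0],
  [0,0.0096,-0.036,-7,0,0],
  [0,0.014,-0.035,-7,0,0],
  [0,0.018,-0.033,-7,0,0],
  [0,0.022,-0.03,-7,0,0],
  [0,0.0256,-0.027,-7,0,0],
  [0,0.029,-0.024,-7,0,0],
  [0,0.0315,-0.02,-7,0,0],
])

```text
t: 2.3
ee_pos: [424.4, 38.8, 244.3]
orientation: [0.517, 1.502, -0.516]
ft_force: [-0.1, -0.5, 0.5]
width: 87.7
```

```bash
python3 -c "
from h import *
plan([506,312,150],106.6,12)"
```

```text
t 2.3 at [424.4  38.8 244.3] off [ 81.6 273.2 -94.3] turn [-5.443e+01  3.800e-01  5.000e-02] step mm 25.0
--
[0.0079, 0.0221, -0.0086, -4.54, 0.03, 0.0],
[0.0079, 0.0227, -0.0069, -4.54, 0.03, 0.0],
[0.0079, 0.0232, -0.005, -4.54, 0.03, 0.0],
[0.0079, 0.0235, -0.0032, -4.54, 0.03, 0.0],
[0.0079, 0.0237, -0.0013, -4.54, 0.03, 0.0],
[0.0079, 0.0237, 0.0006, -4.54, 0.03, 0.0],
[0.0079, 0.0236, 0.0025, -4.54, 0.03, 0.0],
[0.0079, 0.0234, 0.0043, -4.54, 0.03, 0.0],
--
[0.0079, 0.0229, 0.0062, -4.54, 0.03, 0.0],
[0.0079, 0.0224, 0.008, -4.54, 0.03, 0.0],
[0.0079, 0.0217, 0.0097, -4.54, 0.03, 0.0],
[0.0079, 0.0208, 0.0114, -4.54, 0.03, 0.0],
```

Emit:
carry_out([
  [0.008,0.022,-0.0086,-4.6,0,0],
  [0.008,0.0227,-0.007,-4.6,0,0],
  [0.008,0.023,-0.005,-4.6,0,0],
  [0.008,0.0235,-0.003,-4.6,0,0],
  [0.008,0.0237,-0.0013,-4.6,0,0],
  [0.008,0.0237,0.0006,-4.6,0,0],
  [0.008,0.0236,0.0025,-4.6,0,0],
  [0.008,0.0234,0.0043,-4.6,0,0],
])

```text
t: 3.3
ee_pos: [478.1, 229.2, 179.9]
orientation: [-0.007, 1.561, 0.005]
ft_force: [-0.2, -0.0, -0.5]
width: 87.8
```

Emit:
carry_out([
  [0.008,0.023,0.006,-4.6,0,0],
  [0.008,0.0224,0.008,-4.6,0,0],
  [0.008,0.0217,0.0097,-4.6,0,0],
  [0.008,0.021,0.0114,-4.6,0,0],
  [0,0,0,0,0,0],
])

```text
t: 3.92
ee_pos: [502.4, 325.7, 146.3]
orientation: [-0.269, 1.545, 0.265]
ft_force: [-0.7, -0.1, -0.7]
width: 88.1
```

```bash
python3 -c "
from h import *
plan([506,312,10],106.6,8)
d=cam('top');s=cam('scene')
a=cv2.resize(d['pixels'][150:280,140:280],(560,520),interpolation=cv2.INTER_CUBIC)
b=cv2.resize(s['pixels'][60:240,340:500],(462,520),interpolation=cv2.INTER_CUBIC)
cv2.imwrite('pics/p6.png',cv2.resize(np.hstack([a,b]),(800,407)))
"
```

```text
t 3.92 at [502.4 325.7 146.3] off [   3.6  -13.7 -136.3] turn [2.92 0.51 0.25] step mm 17.1
--
[0.017, -0.0017, -0.0003, 0.36, 0.06, 0.03],
[0.017, -0.0017, -0.0003, 0.36, 0.06, 0.03],
[0.017, -0.0017, -0.0002, 0.36, 0.06, 0.03],
[0.017, -0.0017, -0.0002, 0.36, 0.06, 0.03],
[0.017, -0.0017, -0.0002, 0.36, 0.06, 0.03],
[0.017, -0.0017, -0.0002, 0.36, 0.06, 0.03],
[0.017, -0.0018, -0.0001, 0.36, 0.06, 0.03],
[0.017, -0.0018, -0.0001, 0.36, 0.06, 0.03],
```

View pics/p6.png

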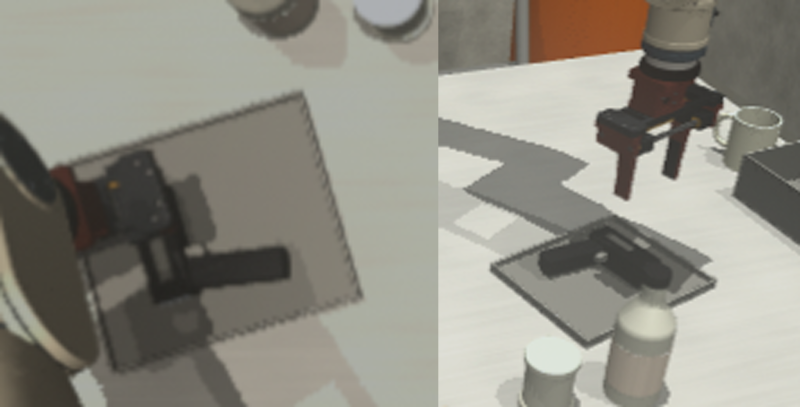

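The open fingers hang above the barrel, and thermometer and tray are undisturbed. I'll centre first, then go down.

Emit:
carry_out([
  [0.018,-0.007,-0.001,1.5,0.25,0.1],
  [0.018,-0.007,0,1.4,0.25,0.1],
  [0.018,0,0,0,0,0],
  [0.01,0,0,0,0,0],
  [0,0,0,0,0,0],
])

```text
t: 4.65
ee_pos: [505.3, 306.6, 77.9]
orientation: [-0.221, 1.562, 0.218]
ft_force: [-0.2, 0.0, -0.5]
width: 87.5
```

```bash
python3 -c "
from h import *
plan([506,312,11],106.6,5)"
```

```text
t 4.65 at [505.3 306.6  77.9] off [  0.7   5.4 -66.9] turn [-0.59 -0.17  0.1 ] step mm 13.4
--
[0.0134, 0.001, 0.0005, -0.12, -0.03, 0.02],
[0.0134, 0.001, 0.0005, -0.12, -0.03, 0.02],
[0.0134, 0.001, 0.0005, -0.12, -0.03, 0.02],
[0.0134, 0.001, 0.0005, -0.12, -0.03, 0.02],
[0.0134, 0.001, 0.0005, -0.12, -0.03, 0.02],
```

Emit:
carry_out([
  [0.013,0.002,0.001,-0.4,-0.1,0.1],
  [0.013,0.002,0,0,0,0],
  [0.013,0,0,0,0,0],
  [0.01,0,0,0,0,0],
  [0.005,0,0,0,0,0],
  [0,0,0,0,0,0],
  [0,0,0,0,0,0],
])

```text
t: 5.52
ee_pos: [505.5, 311.9, 20.5]
orientation: [-0.225, 1.559, 0.226]
ft_force: [0.1, -0.9, 0.1]
width: 87.7
```

```bash
python3 -c "
from h import *
plan([506,312,11],106.6,1)"
```

```text
t 5.53 at [505.5 311.9  20.5] off [ 0.5  0.1 -9.5] turn [-0.11  0.02 -0.03] step mm 9.6
--
[0.0095, -0.0, 0.0005, -0.11, 0.02, -0.03],
```

Emit:
carry_out([
  [0.006,0,0.0005,0,0,0],
  [0.003,0,0,0,0,0],
  [0,0,0,0,0,0],
])

```text
t: 5.9
ee_pos: [506.5, 312.3, 11.7]
orientation: [-0.225, 1.557, 0.227]
ft_force: [0.4, 0.3, 0.4]
width: 87.9
```

Emit:
carry_out([
  [0,0,0,0,0,0],
  [0,0,0,0,0,0],
  [0,0,0,0,0,0],
  [0,0,0,0,0,0],
  [0,0,0,0,0,0],
  [0,0,0,0,0,0],
  [0,0,0,0,0,0],
  [0,0,0,0,0,0],
], grip=1)

```text
t: 6.9
ee_pos: [506.8, 312.5, 12.1]
orientation: [-0.224, 1.557, 0.227]
ft_force: [-0.4, 0.2, -0.8]
width: 39.8
```

```bash
python3 -c "
from h import *
plan([506,312,11],106.6,1);o=ctrl.get_obs();print(o['width'],o['ft_force'])"
```

```text
t 6.9 at [506.8 312.5  12.1] off [-0.8 -0.5 -1.1] turn [-0.12  0.14 -0.07] step mm 1.5
--
[0.0011, -0.0003, -0.0009, -0.12, 0.14, -0.07],
39.846689876278944 [-0.41957559  0.15857389 -0.77283317]
```

Gripped at 39.8 mm, matching the 40 mm barrel. Lifting.

Emit:
carry_out([
  [-0.006,0,0,0,0,0],
  [-0.015,0,0,0,0,0],
  [-0.025,0,0,0,0,0],
  [-0.03,0,0,0,0,0],
  [-0.03,0,0,0,0,0],
  [-0.03,0,0,0,0,0],
  [-0.015,0,0,0,0,0],
  [0,0,0,0,0,0],
])

```text
t: 7.9
ee_pos: [505.7, 311.6, 172.1]
orientation: [-0.225, 1.556, 0.227]
ft_force: [0.1, -0.5, -2.5]
width: 39.9
```

```bash
python3 -c "
from h import *
o=ctrl.get_obs();print(o['width'],o['ft_force'])
plan([631,-130,175],-2.5,24)"
```

```text
39.91559649091673 [ 0.09043887 -0.45952778 -2.5200571 ]
t 7.9 at [505.7 311.6 172.1] off [ 125.3 -441.6    2.9] turn [ 1.0898e+02  5.0000e-02 -1.9000e-01] step mm 19.1
--
[-0.0001, -0.0191, -0.0002, 4.54, 0.0, -0.01],
[-0.0001, -0.0191, 0.0013, 4.54, 0.0, -0.01],
[-0.0001, -0.0189, 0.0028, 4.54, 0.0, -0.01],
[-0.0001, -0.0186, 0.0043, 4.54, 0.0, -0.01],
[-0.0001, -0.0182, 0.0058, 4.54, 0.0, -0.01],
[-0.0001, -0.0177, 0.0072, 4.54, 0.0, -0.01],
[-0.0001, -0.0171, 0.0086, 4.54, 0.0, -0.01],
[-0.0001, -0.0164, 0.0099, 4.54, 0.0, -0.01],
--
[-0.0001, -0.0155, 0.0112, 4.54, 0.0, -0.01],
[-0.0001, -0.0146, 0.0124, 4.54, 0.0, -0.01],
[-0.0001, -0.0136, 0.0135, 4.54, 0.0, -0.01],
[-0.0001, -0.0125, 0.0145, 4.54, 0.0, -0.01],
[-0.0001, -0.0113, 0.0154, 4.54, 0.0, -0.01],
[-0.0001, -0.01, 0.0163, 4.54, 0.0, -0.01],
[-0.0001, -0.0087, 0.017, 4.54, 0.0, -0.01],
[-0.0001, -0.0073, 0.0177, 4.54, 0.0, -0.01],
--
[-0.0001, -0.0059, 0.0182, 4.54, 0.0, -0.01],
[-0.0001, -0.0044, 0.0186, 4.54, 0.0, -0.01],
[-0.0001, -0.003, 0.0189, 4.54, 0.0, -0.01],
[-0.0001, -0.0015, 0.0191, 4.54, 0.0, -0.01],
[-0.0001, 0.0001, 0.0191, 4.54, 0.0, -0.01],
[-0.0001, 0.0016, 0.0191, 4.54, 0.0, -0.01],
[-0.0001, 0.0031, 0.0189, 4.54, 0.0, -0.01],
[-0.0001, 0.0046, 0.0186, 4.54, 0.0, -0.01],
```

Emit:
carry_out([
  [-0.025,0,0,0,0,0],
  [-0.025,-0.01,0,3,0,0],
  [-0.005,-0.019,0.001,4.5,0,0],
  [0,-0.019,0.003,4.5,0,0],
  [0,-0.0186,0.004,4.5,0,0],
  [0,-0.018,0.006,4.5,0,0],
  [0,-0.0177,0.007,4.5,0,0],
  [0,-0.017,0.0086,4.5,0,0],
])

```text
t: 8.9
ee_pos: [536.8, 187.5, 217.8]
orientation: [0.191, 1.575, -0.203]
ft_force: [0.2, -0.7, -2.9]
width: 40.1
```

Emit:
carry_out([
  [0,-0.0164,0.01,4.5,0,0],
  [0,-0.0155,0.011,4.5,0,0],
  [0,-0.0146,0.0124,4.5,0,0],
  [0,-0.0136,0.0135,4.5,0,0],
  [0,-0.0125,0.0145,4.5,0,0],
  [0,-0.011,0.0154,4.5,0,0],
  [0,-0.01,0.016,4.5,0,0],
  [0,-0.0087,0.017,4.5,0,0],
])

```text
t: 9.9
ee_pos: [574.3, 34.9, 205.5]
orientation: [0.686, 1.481, -0.724]
ft_force: [0.1, 0.7, -2.8]
width: 39.9
```

```bash
python3 -c "
from h import *
o=ctrl.get_obs();print(o['width'],o['ft_force'])
plan([631,-130,150],-2.5,10)"
```

```text
39.90892857038145 [ 0.12825606  0.71033549 -2.8316028 ]
t 9.9 at [574.3  34.9 205.5] off [  56.7 -164.9  -55.5] turn [40.94 -0.11  2.07] step mm 18.3
--
[0.0055, -0.0056, 0.0165, 4.09, -0.01, 0.21],
[0.0055, -0.0045, 0.0169, 4.09, -0.01, 0.21],
[0.0055, -0.0033, 0.0172, 4.09, -0.01, 0.21],
[0.0055, -0.002, 0.0173, 4.09, -0.01, 0.21],
[0.0055, -0.0008, 0.0174, 4.09, -0.01, 0.21],
[0.0055, 0.0004, 0.0175, 4.09, -0.01, 0.21],
[0.0055, 0.0016, 0.0174, 4.09, -0.01, 0.21],
[0.0055, 0.0028, 0.0172, 4.09, -0.01, 0.21],
--
[0.0055, 0.004, 0.017, 4.09, -0.01, 0.21],
[0.0055, 0.0052, 0.0166, 4.09, -0.01, 0.21],
```

Emit:
carry_out([
  [0.0055,-0.0056,0.0165,4.1,0,0.2],
  [0.0055,-0.0045,0.017,4.1,0,0.2],
  [0.0055,-0.003,0.017,4.1,0,0.2],
  [0.0055,-0.002,0.017,4.1,0,0.2],
  [0.0055,-0.001,0.017,4.1,0,0.2],
  [0.0055,0,0.017,4.1,0,0.2],
  [0.0055,0.0016,0.015,4,0,0.2],
  [0.0055,0.002,0.012,3,0,0.2],
])

```text
t: 10.9
ee_pos: [609.5, -93.2, 147.0]
orientation: [1.126, 1.277, -1.153]
ft_force: [-0.5, 0.2, -2.7]
width: 40.2
```

Emit:
carry_out([
  [0.0055,0.003,0.007,2,0,0.2],
  [0,0,0,0,0,0],
  [0,0,0,0,0,0],
])

```text
t: 11.28
ee_pos: [612.1, -100.3, 139.1]
orientation: [1.154, 1.261, -1.18]
ft_force: [0.0, -0.5, -2.0]
width: 39.8
```

```bash
python3 -c "
from h import *
o=ctrl.get_obs();print(o['width'],o['ft_force'])
plan([634.8,-150,73],-2.5,8)"
```

```text
39.76462322657516 [ 0.0154521  -0.51970996 -2.02325888]
t 11.28 at [ 612.1 -100.3  139.1] off [ 22.7 -49.7 -66.1] turn [ 6.09 -0.23  1.5 ] step mm 10.7
--
[0.0082, 0.0027, 0.0064, 0.76, -0.03, 0.19],
[0.0082, 0.0027, 0.0064, 0.76, -0.03, 0.19],
[0.0082, 0.0028, 0.0063, 0.76, -0.03, 0.19],
[0.0082, 0.0028, 0.0063, 0.76, -0.03, 0.19],
[0.0082, 0.0029, 0.0063, 0.76, -0.03, 0.19],
[0.0082, 0.0029, 0.0062, 0.76, -0.03, 0.19],
[0.0082, 0.003, 0.0062, 0.76, -0.03, 0.19],
[0.0083, 0.0031, 0.0061, 0.76, -0.03, 0.19],
```

Emit:
carry_out([
  [0.008,0.003,0.0064,0.8,0,0.2],
  [0.008,0.003,0.0064,0.8,0,0.2],
  [0.008,0.003,0.0063,0.8,0,0.2],
  [0.008,0.003,0.006,0.8,0,0.2],
  [0.008,0.003,0.006,0.8,0,0.2],
  [0.008,0.003,0.006,0.8,0,0.2],
  [0.006,0.002,0.005,0.5,0,0.2],
  [0,0,0,0,0,0],
])

```text
t: 12.28
ee_pos: [633.5, -144.2, 80.7]
orientation: [1.238, 1.196, -1.233]
ft_force: [-0.1, -0.3, -1.3]
width: 40.0
```

```bash
python3 -c "
from h import *
o=ctrl.get_obs();print(o['width'],o['ft_force'])
plan([634.8,-179.6,73],-2.5,4)
d=cam('top');s=cam('scene')
a=cv2.resize(d['pixels'][130:250,330:470],(700,600),interpolation=cv2.INTER_CUBIC)
cv2.imwrite('pics/p7.png',a)
b=cv2.resize(s['pixels'][140:270,170:340],(765,585),interpolation=cv2.INTER_CUBIC)
cv2.imwrite('pics/p8.png',cv2.convertScaleAbs(b,alpha=1.4,beta=15))
"
```

```text
39.96255562861865 [-0.06105791 -0.31497636 -1.28421961]
t 12.28 at [ 633.5 -144.2   80.7] off [  1.3 -35.4  -7.7] turn [ 0.48 -0.23  0.02] step mm 9.1
--
[0.0019, 0.0006, 0.0088, 0.12, -0.06, 0.0],
[0.0019, 0.0007, 0.0088, 0.12, -0.06, 0.0],
[0.0019, 0.0007, 0.0088, 0.12, -0.06, 0.0],
[0.0019, 0.0007, 0.0088, 0.12, -0.06, 0.0],
```

View pics/p7.png

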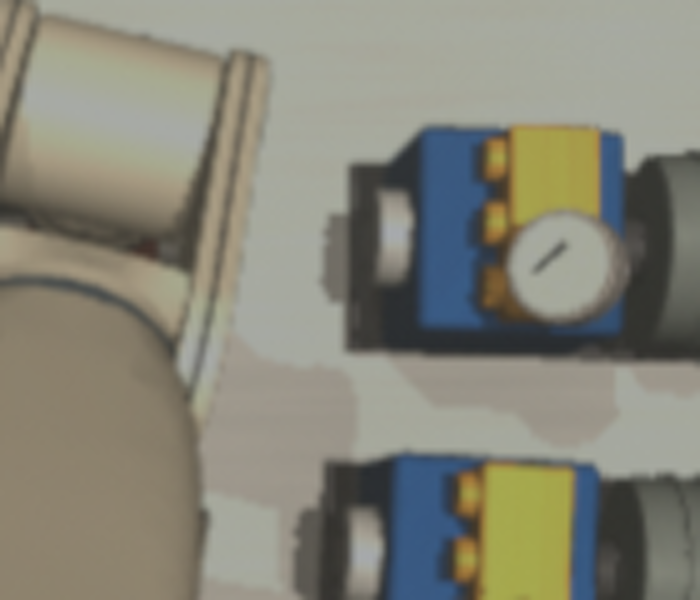

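View pics/p8.png

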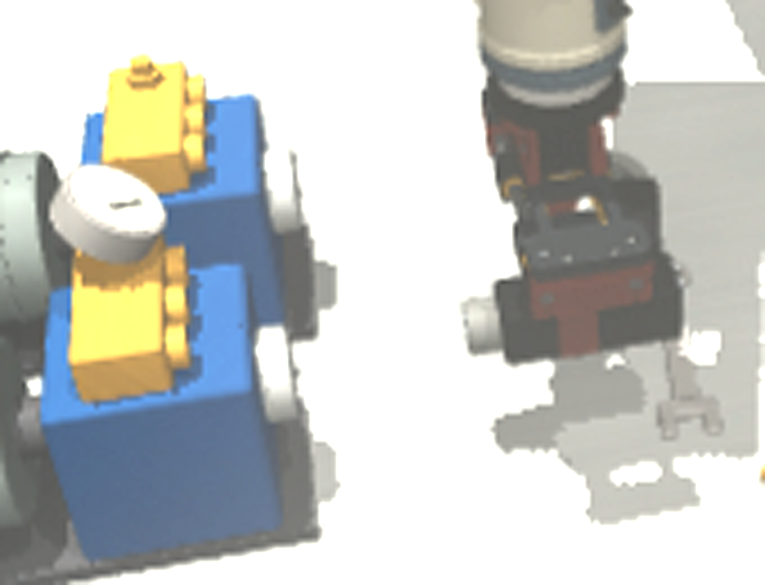

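The arm hides the thermometer from above. In the scene crop it is level, with its nose front centre at about (463,328) and the gauge pump's cap at about (292,372), clear ahead of it.

```bash
python3 -c "
from h import *
s=cam('scene')
c,v=ray(s,(np.array([[463,328],[463,303],[464,352],[683,310]])+.5)/4.5-.5+[170,140])
for w in v: print((c+w*(633-c[0])/w[0]).round(1))
o=ctrl.get_obs();R=Ro.from_rotvec(o['orientation']).as_matrix();p=o['ee_pos'];print(p,R.round(3))
print('pred',p+R@[-11.9,0,63]) 
"
```

```text
[ 633.  -208.6   95.9]
[ 633.  -207.   115.1]
[ 633.  -209.5   76.9]
[633.  -72.3  77.2]
[ 633.90141203 -143.73043212   81.5344182 ] [[ 0.001  0.999 -0.034]
 [ 0.004 -0.034 -0.999]
 [-1.     0.001 -0.004]]
pred [ 631.71761894 -206.73875122   93.18743376]
```

Emit:
carry_out([
  [0.002,0.001,0.009,0.3,-0.1,0],
  [0.002,0.0005,0.009,0.1,0,0],
  [0.002,0.0005,0.007,0,0,0],
  [0.001,0,0.004,0,0,0],
  [0,0,0,0,0,0],
  [0,0,0,0,0,0],
])

```text
t: 13.18
ee_pos: [635.2, -175.0, 74.8]
orientation: [1.242, 1.189, -1.238]
ft_force: [-0.2, 0.3, -2.2]
width: 40.2
```

```bash
python3 -c "
from h import *
plan([634.8,-179,73],-2.5,1)"
```

```text
t 13.18 at [ 635.2 -175.    74.8] off [-0.4 -4.  -1.8] turn [ 0.1  -0.1  -0.12] step mm 4.4
--
[0.0018, -0.0002, 0.004, 0.1, -0.1, -0.12],
```

Emit:
carry_out([
  [0.0015,0,0.003,0,-0.1,-0.1],
  [0,0,0.0005,0,0,0],
])

```text
t: 13.42
ee_pos: [635.1, -178.3, 73.3]
orientation: [1.24, 1.189, -1.24]
ft_force: [-0.4, 0.4, -2.7]
width: 39.6
```

```bash
python3 -c "
from h import *
P=[]
for i in range(60):
    s=cam('scene');P.append(ctrl.get_obs()['ee_pos'])
P=np.array(P);print(P[:3].round(1),P[-20:].mean(0),P[10:].std(0));plan([634.8,-179,73],-2.5,1)
cv2.imwrite('pics/p9.png',cv2.resize(s['pixels'][140:270,170:340],(765,585),interpolation=cv2.INTER_CUBIC))"
```

```text
[[ 635.2 -178.4   73.3]
 [ 635.1 -178.3   73.4]
 [ 635.1 -178.3   73.4]] [ 635.12761613 -178.35022122   73.38906159] [0.01580944 0.01047014 0.01134706]
t 16.43 at [ 635.1 -178.3   73.4] off [-0.3 -0.7 -0.4] turn [ 0.12  0.01 -0.02] step mm 0.8
--
[0.0004, -0.0003, 0.0007, 0.12, 0.01, -0.02],
```

View pics/p9.png

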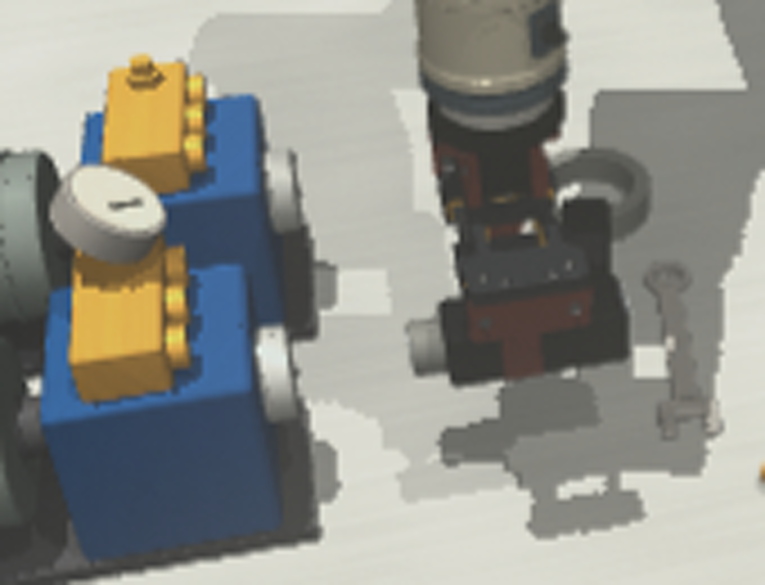

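```bash
python3 -c "
from h import *
s=cam('scene')
f=lambda q,x:[print((c+w*(x-c[0])/w[0]).round(1)) for c,v in [ray(s,(np.array(q)+.5)/4.5-.5+[170,140])] for w in v]
f([[409,347],[411,322],[412,374]],633);print();f([[286,327],[290,374],[296,420]],629)
def P(L): print((4.5*(proj(s,L)-[170,140]+.5)-.5).round(0).tolist())
P([[629,-312.5,85],[629,-312.5,113],[629,-312.5,57],[632,-242,85],[632,-242,102],[632,-242,68]])
"
```

```text
[ 633.  -241.6   89. ]
[ 633.  -238.6  107.9]
[ 633.  -242.    67.2]

[ 629.  -309.7  118.1]
[ 629.  -312.5   81.9]
[ 629.  -314.2   44.5]
[[289.0, 370.0], [282.0, 334.0], [296.0, 404.0], [409.0, 351.0], [406.0, 330.0], [412.0, 372.0]]
```

The held pose is confirmed: the seen nose front (409,347) matches the predicted (409,351), and the cap's centre matches too. It stayed steady for 3 s with under 0.02 mm spread. Now back up and return.

Emit:
carry_out([
  [-0.008,0,-0.008,0,0,0],
  [-0.016,0,-0.016,0,0,0],
  [-0.02,0,-0.018,0,0,0],
  [-0.02,0,-0.018,0,0,0],
  [-0.02,0,-0.018,0,0,0],
  [-0.02,0,-0.018,0,0,0],
  [-0.02,0,-0.018,0,0,0],
  [-0.015,0,-0.015,0,0,0],
])

```text
t: 17.48
ee_pos: [641.0, -39.3, 224.0]
orientation: [1.241, 1.188, -1.236]
ft_force: [-0.2, -0.3, -2.3]
width: 40.0
```

```bash
python3 -c "
from h import *
plan([505,305,225],106.7,24)"
```

```text
t 17.48 at [641.  -39.3 224. ] off [-136.   344.3    1. ] turn [-109.03    0.16   -0.15] step mm 15.4
--
[-0.0001, -0.0062, -0.0141, -4.54, 0.01, -0.01],
[-0.0001, -0.0051, -0.0146, -4.54, 0.01, -0.01],
[-0.0001, -0.0039, -0.0149, -4.54, 0.01, -0.01],
[-0.0, -0.0027, -0.0152, -4.54, 0.01, -0.01],
[-0.0, -0.0015, -0.0153, -4.54, 0.01, -0.01],
[-0.0, -0.0003, -0.0154, -4.54, 0.01, -0.01],
[-0.0, 0.0009, -0.0154, -4.54, 0.01, -0.01],
[-0.0, 0.0021, -0.0153, -4.54, 0.01, -0.01],
--
[-0.0, 0.0033, -0.0151, -4.54, 0.01, -0.01],
[-0.0, 0.0045, -0.0148, -4.54, 0.01, -0.01],
[-0.0, 0.0057, -0.0143, -4.54, 0.01, -0.01],
[-0.0, 0.0068, -0.0139, -4.54, 0.01, -0.01],
[-0.0, 0.0079, -0.0133, -4.54, 0.01, -0.01],
[-0.0, 0.0089, -0.0126, -4.54, 0.01, -0.01],
[-0.0, 0.0099, -0.0119, -4.54, 0.01, -0.01],
[-0.0, 0.0108, -0.011, -4.54, 0.01, -0.01],
--
[-0.0, 0.0116, -0.0102, -4.54, 0.01, -0.01],
[-0.0, 0.0124, -0.0092, -4.54, 0.01, -0.01],
[-0.0, 0.0131, -0.0082, -4.54, 0.01, -0.01],
[-0.0, 0.0137, -0.0071, -4.54, 0.01, -0.01],
[-0.0, 0.0142, -0.006, -4.54, 0.01, -0.01],
[-0.0, 0.0146, -0.0049, -4.54, 0.01, -0.01],
[-0.0, 0.015, -0.0037, -4.54, 0.01, -0.01],
[-0.0, 0.0152, -0.0025, -4.54, 0.01, -0.01],
```

Emit:
carry_out([
  [-0.002,-0.006,-0.014,-4.5,0,0],
  [-0.002,-0.005,-0.0146,-4.5,0,0],
  [-0.002,-0.004,-0.015,-4.5,0,0],
  [-0.002,-0.0027,-0.015,-4.5,0,0],
  [-0.002,-0.0015,-0.015,-4.5,0,0],
  [-0.002,0,-0.015,-4.5,0,0],
  [-0.002,0.001,-0.015,-4.5,0,0],
  [-0.002,0.002,-0.015,-4.5,0,0],
])

```text
t: 18.48
ee_pos: [594.5, 82.1, 246.1]
orientation: [0.752, 1.432, -0.747]
ft_force: [-0.5, -0.3, -1.7]
width: 39.6
```

Emit:
carry_out([
  [-0.002,0.0033,-0.015,-4.5,0,0],
  [-0.002,0.0045,-0.0148,-4.5,0,0],
  [-0.002,0.0057,-0.0143,-4.5,0,0],
  [-0.002,0.007,-0.014,-4.5,0,0],
  [-0.002,0.008,-0.0133,-4.5,0,0],
  [-0.002,0.009,-0.0126,-4.5,0,0],
  [-0.002,0.01,-0.012,-4.5,0,0],
  [-0.002,0.011,-0.011,-4.5,0,0],
])

```text
t: 19.48
ee_pos: [542.8, 204.0, 265.9]
orientation: [0.245, 1.552, -0.245]
ft_force: [0.3, -0.5, -1.6]
width: 39.6
```

```bash
python3 -c "
from h import *
plan([506,311,210],106.7,8)"
```

```text
t 19.48 at [542.8 204.  265.9] off [-36.8 107.  -55.9] turn [-3.459e+01  2.600e-01  2.000e-02] step mm 15.8
--
[0.007, 0.0113, -0.0085, -4.32, 0.03, 0.0],
[0.007, 0.0119, -0.0076, -4.32, 0.03, 0.0],
[0.007, 0.0125, -0.0067, -4.32, 0.03, 0.0],
[0.007, 0.0129, -0.0057, -4.32, 0.03, 0.0],
[0.007, 0.0133, -0.0048, -4.32, 0.03, 0.0],
[0.007, 0.0136, -0.0037, -4.32, 0.03, 0.0],
[0.007, 0.0139, -0.0027, -4.32, 0.03, 0.0],
[0.007, 0.014, -0.0016, -4.32, 0.03, 0.0],
```

Emit:
carry_out([
  [0.005,0.011,-0.0085,-4.3,0,0],
  [0.006,0.012,-0.0076,-4.3,0,0],
  [0.007,0.012,-0.0067,-4.3,0,0],
  [0.007,0.0125,-0.006,-4.3,0,0],
  [0.007,0.0125,-0.005,-4.3,0,0],
  [0.008,0.0125,-0.004,-4,0,0],
  [0.01,0.011,-0.003,-3,0,0],
  [0.01,0.005,0,0,0,0],
])

```text
t: 20.48
ee_pos: [505.1, 303.5, 208.3]
orientation: [-0.16, 1.558, 0.16]
ft_force: [0.8, 0.5, -2.6]
width: 39.9
```

Emit:
carry_out([
  [0.01,0,0,0,0,0],
  [0,0,0,0,0,0],
  [0,0,0,0,0,0],
])

```text
t: 20.85
ee_pos: [504.8, 303.0, 196.6]
orientation: [-0.159, 1.56, 0.157]
ft_force: [0.1, -1.2, -1.5]
width: 39.9
```

```bash
python3 -c "
from h import *
plan([506.5,312,60],106.7,8)"
```

```text
t 20.85 at [504.8 303.  196.6] off [   1.7    9.  -136.6] turn [-5.13  0.26  0.11] step mm 17.1
--
[0.0171, 0.0011, 0.0003, -0.64, 0.03, 0.01],
[0.0171, 0.0011, 0.0004, -0.64, 0.03, 0.01],
[0.0171, 0.0011, 0.0004, -0.64, 0.03, 0.01],
[0.0171, 0.0011, 0.0004, -0.64, 0.03, 0.01],
[0.0171, 0.0011, 0.0004, -0.64, 0.03, 0.01],
[0.0171, 0.001, 0.0005, -0.64, 0.03, 0.01],
[0.0171, 0.001, 0.0005, -0.64, 0.03, 0.01],
[0.0171, 0.001, 0.0005, -0.64, 0.03, 0.01],
```

Emit:
carry_out([
  [0.012,0.001,0.0003,-0.7,0,0],
  [0.016,0.001,0.0004,-0.7,0,0],
  [0.016,0.001,0.0004,-0.7,0,0],
  [0.016,0.001,0.0004,-0.7,0,0],
  [0.016,0.001,0.0004,-0.7,0,0],
  [0.016,0.001,0.0004,-0.7,0,0],
  [0.01,0.001,0.0004,-0.6,0,0],
  [0,0,0,0,0,0],
])

```text
t: 21.85
ee_pos: [506.3, 310.2, 86.5]
orientation: [-0.23, 1.555, 0.226]
ft_force: [0.9, -0.6, -1.9]
width: 40.0
```

```bash
python3 -c "
from h import *
plan([506.6,312.3,20],106.7,5)"
```

```text
t 21.85 at [506.3 310.2  86.5] off [  0.3   2.1 -66.5] turn [-0.04  0.18  0.15] step mm 13.3
--
[0.0133, 0.0004, 0.0001, -0.01, 0.04, 0.03],
[0.0133, 0.0004, 0.0001, -0.01, 0.04, 0.03],
[0.0133, 0.0004, 0.0002, -0.01, 0.04, 0.03],
[0.0133, 0.0004, 0.0002, -0.01, 0.04, 0.03],
[0.0133, 0.0004, 0.0002, -0.01, 0.04, 0.03],
```

Emit:
carry_out([
  [0.01,0.001,0,0,0.1,0.1],
  [0.012,0.0005,0,0,0,0],
  [0.012,0,0,0,0,0],
  [0.01,0,0,0,0,0],
  [0.007,0,0,0,0,0],
  [0.004,0,0,0,0,0],
  [0,0,0,0,0,0],
])

```text
t: 22.72
ee_pos: [506.9, 312.2, 28.5]
orientation: [-0.228, 1.556, 0.228]
ft_force: [0.4, -0.3, -1.7]
width: 39.8
```

```bash
python3 -c "
from h import *
plan([506.7,312.4,12.6],106.7,3)"
```

```text
t 22.73 at [506.9 312.2  28.5] off [ -0.2   0.2 -15.9] turn [-0.05  0.18  0.01] step mm 5.3
--
[0.0053, 0.0001, -0.0, -0.02, 0.06, 0.0],
[0.0053, 0.0001, -0.0, -0.02, 0.06, 0.0],
[0.0053, 0.0001, -0.0, -0.02, 0.06, 0.0],
```

Emit:
carry_out([
  [0.003,0,0,0,0.1,0],
  [0.003,0,0,0,0,0],
  [0.003,0,0,0,0,0],
  [0.002,0,0,0,0,0],
  [0.001,0,0,0,0,0],
  [0,0,0,0,0,0],
])

```text
t: 23.48
ee_pos: [507.5, 312.5, 16.5]
orientation: [-0.228, 1.556, 0.228]
ft_force: [-0.4, -0.6, -2.4]
width: 39.8
```

```bash
python3 -c "
from h import *
print(ctrl.get_obs()['ft_force']);plan([506.7,312.4,12.4],106.7,1)"
```

```text
[-0.41280307 -0.64533095 -2.35081901]
t 23.48 at [507.5 312.5  16.5] off [-0.8 -0.1 -4.1] turn [-0.05  0.16 -0.01] step mm 4.1
--
[0.0041, 0.0002, -0.0008, -0.05, 0.16, -0.01],
```

Emit:
carry_out([
  [0.001,0,0,0,0.1,0],
  [0.001,0,0,0,0,0],
  [0.001,0,0,0,0,0],
  [0.0007,0,0,0,0,0],
  [0,0,0,0,0,0],
])

```text
t: 24.1
ee_pos: [507.6, 312.5, 12.7]
orientation: [-0.228, 1.558, 0.228]
ft_force: [0.2, 0.9, -1.7]
width: 39.8
```

```bash
python3 -c "
from h import *
print(ctrl.get_obs()['ft_force']);plan([506.7,312.4,12.4],106.7,1)"
```

```text
[ 0.16893513  0.86001823 -1.6973222 ]
t 24.1 at [507.6 312.5  12.7] off [-0.9 -0.1 -0.3] turn [-0.06  0.07 -0.01] step mm 1.0
--
[0.0003, 0.0001, -0.0009, -0.06, 0.07, -0.01],
```

Emit:
carry_out([
  [0.0006,0,0,0,0,0],
  [0.0003,0,0,0,0,0],
  [0,0,0,0,0,0],
])

```text
t: 24.48
ee_pos: [507.7, 312.6, 12.1]
orientation: [-0.228, 1.557, 0.228]
ft_force: [-0.6, 0.2, -2.9]
width: 39.7
```

Emit:
carry_out([
  [0,0,0,0,0,0],
  [0,0,0,0,0,0],
  [0,0,0,0,0,0],
  [0,0,0,0,0,0],
  [0,0,0,0,0,0],
  [0,0,0,0,0,0],
  [0,0,0,0,0,0],
  [0,0,0,0,0,0],
], grip=0)

```text
t: 25.48
ee_pos: [508.2, 312.9, 12.4]
orientation: [-0.227, 1.556, 0.229]
ft_force: [0.1, 0.4, -0.3]
width: 88.1
```

Released, fully open. Rising straight up, then back out of the camera's way.

Emit:
carry_out([
  [-0.006,0,0,0,0,0],
  [-0.015,0,0,0,0,0],
  [-0.025,0,0,0,0,0],
  [-0.035,0,0,0,0,0],
  [-0.04,0,0,0,0,0],
  [-0.04,0,0,0,0,0],
  [-0.03,0,0,0,0,0],
  [-0.01,0,0,0,0,0],
])

```text
t: 26.48
ee_pos: [507.6, 312.6, 225.9]
orientation: [-0.226, 1.553, 0.23]
ft_force: [-0.2, 0.5, 0.3]
width: 88.1
```

Emit:
carry_out([
  [0,-0.03,-0.01,0,0,0],
  [0,-0.045,-0.01,0,0,0],
  [0,-0.045,-0.01,0,0,0],
  [0,-0.045,-0.01,0,0,0],
  [0,-0.04,-0.01,0,0,0],
  [0,-0.03,0,0,0,0],
  [0,0,0,0,0,0],
  [0,0,0,0,0,0],
])

```text
t: 27.48
ee_pos: [524.5, 66.9, 223.8]
orientation: [-0.226, 1.556, 0.232]
ft_force: [-0.1, 0.1, 0.5]
width: 88.0
```

```bash
python3 -c "
from h import *
o=ctrl.get_obs();print(o['t'],o['ee_pos'],o['qvel'].round(3),o['ft_force'])
d=cam('top');s=cam('scene')
a=cv2.resize(d['pixels'][120:290,140:370],(460,340));b=cv2.resize(s['pixels'][130:270,270:480],(510,340))
cv2.imwrite('pics/p10.png',cv2.resize(np.hstack([a,b]),(800,280)))"
```

```text
27.475 [524.47065566  66.86338195 223.77337682] [-0.007  0.001  0.002 -0.003 -0.     0.   ] [-0.09012401  0.13455612  0.46876756]
```

View pics/p10.png

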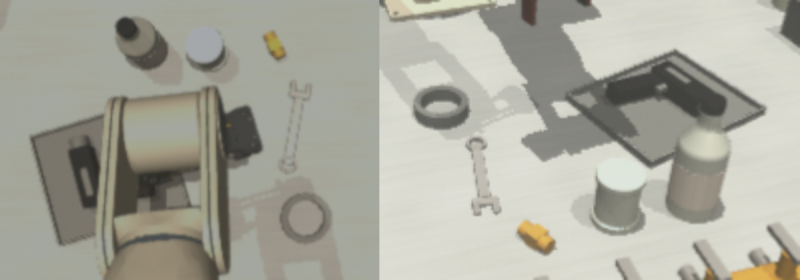

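The thermometer lies flat in its tray in the original pose, about (680,90) in the right half. The bottle, filter, fitting, wrench and tape stand where they were, and the arm is still and clear.

```bash
python3 -c "
from h import *
print(ctrl.close_job())"
```

```text
the job is handed in; nothing more can be done
None
```

I took the temperature check on the gauge pump and laid the thermometer back in its tray. The job is handed in, at about 27.5 s of the 58 s allowed; no verdict was reported.

- **Reading position:** I gripped the thermometer by its barrel; the fingers stopped at 39.8 mm on the 40 mm width. I held the lens about 70 mm from the cap centre, at about (629, -312, 85) mm and square to it to within about 0.5°. It was held for 3 s, with the measured position varying by less than 0.02 mm.
- **Return:** I lowered it to within about 1 mm of where it was picked up and opened the gripper. I then rose straight up and moved clear.
- **Last checks:** The final picture shows the thermometer flat in its tray and the bottle, filter, fitting, wrench and tape apparently unmoved. The wrist force readings I saw stayed under about 3 N, mostly the thermometer's own weight.
- **Disagreement:** During the hold, the scene camera put the lens 2 to 4 mm higher than the arm's own position did (87.5–89 mm against 85.3 mm). I judged this close to the calibration error and relied on the arm. The top camera could not check it, because the arm hid the thermometer from above.

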